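# Find the blind end of a moulded spacer and present it hole-up

## Task

Take the grey square spacer from the green pad and find by feel which of its ends has the deep blind hole: try its ends on the brass pins of the check stand until the pin goes right in. Then take it off the pin, turn it hole-up and finish while still holding it there in the gripper, upright and still, its middle at least 15 cm above the table. Leave the spacer on the orange pad and everything else on the table alone.

Things in the scene. Friction and masses are not known exactly. Their poses are not given: they have to be found in the camera images.
- spacer_a: One of two look-alike light grey square plastic spacers, 44 x 44 x 64 mm, about 0.12 kg; either may be the one on the green pad. Origin at its middle; x along its length (at the start level, roughly across the table), z up. Each end has a dark round recess 24 mm wide on the centre line: one 6 mm deep, the other is the blind hole, 36 mm deep. The pose does NOT tell which end (+x or -x) it is.
- spacer_b: One of two look-alike light grey square plastic spacers, 44 x 44 x 64 mm, about 0.12 kg; either may be the one on the green pad. Origin at its middle; x along its length (at the start level, roughly across the table), z up. Each end has a dark round recess 24 mm wide on the centre line: one 6 mm deep, the other is the blind hole, 36 mm deep. The pose does NOT tell which end (+x or -x) it is.
- work_pad: Green pad, 120 x 120 x 30 mm, fixed. Origin at the centre of its underside, on the table. The spacer to be taken lies on its flat top, its middle 52 mm above the table; it may be put back there to change the grip.
- waiting_pad: Orange pad, 120 x 120 x 30 mm, fixed, origin at the centre of its underside. The other spacer lies on it and stays there.
- pin_stand: Check stand, fixed: steel base 70 x 130 x 10 mm (130 along y), two blue posts 26 mm wide, 8 mm thick, tops 92 mm above the table, centred 49 mm either side of the middle along y; a level brass pin on the outer face of each, pointing along +y and -y, away from each other. The gap between the posts is empty. Origin under its centre; +y is roughly the robot's left.
- pin_left (a point): Centre of the tip of the pin that points along the stand's +y. Pins: 14 mm diameter, 26 mm long from post face to tip, axis 85 mm above the table. Axes as the stand's. On a shallow end the pin stops after 6 mm; in the hole it goes in the whole 26 mm, with 5 mm of play all round.
- pin_right (a point): Centre of the tip of the like pin that points along the stand's -y.
- panel: Flat grey louvred panel 220 x 150 x 12 mm lying loose on the table; bystander. Origin at the centre of its underside.
- tape_roll: Yellow ring 96 mm across, 24 mm high, lying flat; bystander. Origin at the centre of its underside.
- oil_can: White can 56 mm across, 120 mm high, standing; bystander. Origin at the centre of its underside.
- screwdriver: Screwdriver lying on the table; bystander.
Things that resemble listed ones, but are neither listed nor needed, are in the scene too. Leave any red look-alike of the spacer_a alone. Leave any blue look-alike of the spacer_b alone.

How it is judged:
By the outcome, as a careful person would: the job done as asked, in the order asked, and still so for the second after the job is handed in, while the arm keeps its last pose, push and grip.
It also fails if it takes over 72 s, if anything falls off the work surface, if the arm or the gripper's body presses on something with over 40 N, if the wrist force passes 120 N, or if a joint passes its speed limit or range.

## Robot

A 7-joint arm with a two-finger parallel gripper is mounted at the origin on the work surface. World frame = base frame: x ahead of the robot, y to its left, z up, the work surface at z = 0. Lengths are in m, angles in rad, forces in N, time in s.
With the tool pointing down it reaches from about 0.425 to 0.975 m from the base axis. Payload 16.7 kg.
Tool frame: the origin (TCP) lies on the centre line of the jaws, within the pads' length; the fingertips stand 17 mm ahead of it and the grasp point (between the pads) lies 2 mm behind it; z points along the fingers, y is the line along which they close (so a half turn about z gives the same grasp; the last joint's range is limited). The gripper opens to 85 mm and grips with 20 to 120 N. Pads are 22 mm wide; open, the fingers measure 114 mm over their backs; the gripper's body (76 mm by 85 mm) begins 54 mm behind the grasp point. The pads swing forward as they close: fully open they stand 13 mm farther back than shut.
Start: joints at [-1.321, 0.426, 0.074, 1.606, -0.034, 1.111, -0.067], TCP at [0.262, 0.622, 0.223] pointing down, gripper open.
Joint ranges: [-2.85, 2.85], [-0.5, 2.14], [-1.23, 1.37], [0.21, 2.46], [-1.02, 4.16], [0.16, 2.05], [-2.73, 2.73]. Speed limits (rad/s): [1.89, 1.89, 2.39, 2.39, 3.01, 3.01, 3.01].

## Interface

Orientations are given as a 3x3 rotation matrix whose columns are the frame's x, y, z axes.
In Python, from plant import observe, snapshot, get_calibration, workorder gives the robot as it stands.
- The arm moves only by the tool move_arm, never from a script. Its argument "rows" is a list of rows, each an object of numbers: "tx", "ty", "tz": the shift along the world's x, y, z in m; "turn": the turn about the world's z in degrees; "gripper": the opening, from -1 (shut) to 1 (fully open), so that 0 is half open. A call has 1 to 12 rows; each row shifts and turns the commanded pose from where the row before left it; what a row does not reach is not made up. A row lasts 1/12 s, in which the tool goes at most 41.7 mm and 7.16 degrees, less where a joint would pass 70% of its speed; a pose out of reach is approached as far as the arm can. A call is refused whole if a number of a shift passes 0.0417 or a number of a turn 7.16, either way. A call with a gripper value outside its range is refused whole. The fingers move at their own pace and stop on an object; the grip force is fixed at half the most. Time passes only in rows, so rows that do not move let the fingers close. It gives the time, the measured TCP pose, the force, the opening and the grip force at its end, in the units of the state.
- observe(): the state, without advancing time (a new reading comes with each control period).
- snapshot(name): name is "scene" or "top" or "wrist"; returns (picture, depth): 420x560x3 uint8, red, green, blue; 420x560 float32, m along the optical axis (not along the pixel's ray), 0 where there is no reading.
- get_calibration(name): a dict with "fx", "fy", "cx", "cy" (pixels), "k1" (the pictures are not rectified: a ray, as slopes to the right and down, at radius r is drawn at 1 + k1 r^2 times it, then the intrinsics apply), "extrinsics" (4x4, takes a point from camera to world coordinates). Camera axes: x right, y down, z forward; pixel columns grow to the right and rows downward; lengths in m; the calibration is good to about 2 mm. A picture is of the moment at which its call begins: read the wrist's pose just before it. get_calibration takes no time and is no camera call; for the wrist camera it gives the pose at the moment of the call.
- workorder.hand_in(): hands the job in; it is judged then, once.
The state is a dict: "time": time; "joint_pos": joint angles; "dq": joint speeds; "joint_torque": joint torques, N m; "eef_pos": TCP position; "tcp_rot": TCP orientation; "force": force on the tool from outside, world axes, zero at the start; "wrist_torque": the same for the moment, N m; "width": finger opening in m; "grip_force": force on a finger pad.
Only numpy, scipy, OpenCV 4.12 (cv2) and the standard library are available. Lean on these libraries where they do the work, as an engineer would, in place of code of your own. Each camera call takes 0.05 s, during which the arm holds its last target. There are 200 camera calls.

## Working session

There is one attempt and no reset: what is moved stays moved. The work goes in short steps, Python scripts to look and compute and a tool call to move; the robot and the scene stay as the last step left them, time stands still between calls to the robot, and variables do not carry over. Pictures are saved under pics/ and viewed, at most 10 in all, crops included, and the job is handed in when it is done.

Besides the shell and the picture viewer there is one more tool, called after "Emit:" as name([rows], argument=value, ...), one row to a line, values as JSON. move_arm: Moves the arm, as the interface text tells. Its arguments: {"type":"object","properties":{"rows":{"type":"array","items":{"type":"object","properties":{"tx":{"type":"number"},"ty":{"type":"number"},"tz":{"type":"number"},"turn":{"type":"number"},"gripper":{"type":"number"}}}}},"required":["rows"]}

```bash
mkdir -p pics
cat > h.py <<'E'
import numpy as np, cv2
from plant import observe, snapshot, get_calibration
def grab(n):
    c=get_calibration(n); im,d=snapshot(n); return im,d,c
def rays(c,uv):
    K=np.array([[c['fx'],0,c['cx']],[0,c['fy'],c['cy']],[0,0,1.]])
    uv=np.asarray(uv,float).reshape(-1,1,2)
    return cv2.undistortPoints(uv,K,np.array([c['k1'],0,0,0.]))[:,0]
def onplane(c,uv,z):
    s=rays(c,uv); T=np.array(c['extrinsics']); d=np.c_[s,np.ones(len(s))]@T[:3,:3].T
    return T[:3,3]+d*((z-T[2,3])/d[:,2])[:,None]
def cloud(d,c):
    v,u=np.nonzero(d>0); s=rays(c,np.c_[u,v]); z=d[v,u]; T=np.array(c['extrinsics'])
    return (np.c_[s*z[:,None],z]@T[:3,:3].T+T[:3,3]),u,v
def save(n,im): cv2.imwrite('pics/'+n+'.png',cv2.cvtColor(im,cv2.COLOR_RGB2BGR))
E
python3 - <<'E'
from h import *
for n in ('scene','top'):
    im,d,c=grab(n); save(n+'0',im); np.savez(n+'0.npz',im=im,d=d); print(n,np.round(c['extrinsics'],3).tolist(),c['fx'],c['k1'])
o=observe(); print(o['time'],o['eef_pos'],o['tcp_rot'],o['width'])
E
```

```text
scene [[0.423, 0.722, -0.547, 1.232], [0.906, -0.345, 0.246, -0.278], [-0.011, -0.599, -0.8, 1.196], [0.0, 0.0, 0.0, 1.0]] 448.6637701046477 -0.1324492919235401
top [[-0.022, -0.982, 0.185, 0.299], [-1.0, 0.021, -0.008, 0.075], [0.004, -0.185, -0.983, 1.124], [0.0, 0.0, 0.0, 1.0]] 416.1096892604267 -0.10846429175803121
0.1 [0.26198261 0.62165832 0.22217883] [[-9.21522706e-01  3.88324295e-01 -3.79770888e-04]
 [ 3.88324471e-01  9.21522030e-01 -1.11952841e-03]
 [-8.47728392e-05 -1.17914517e-03 -9.99999301e-01]] 0.08503312785015381
```

View pics/scene0.png

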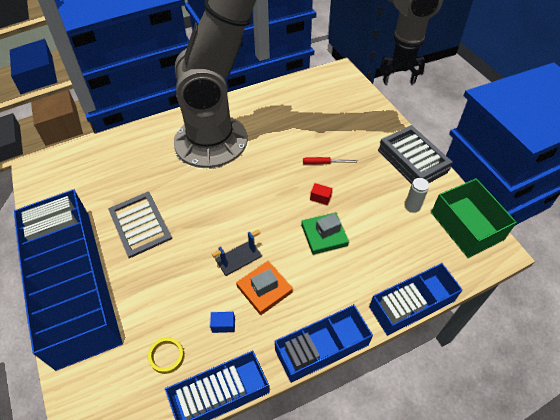

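View pics/top0.png

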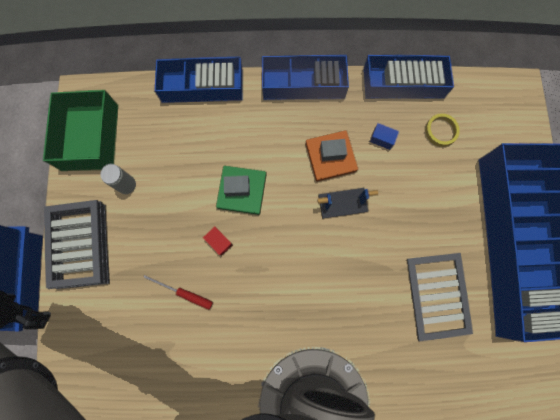

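Scene: green pad at scene (325,233) / top (241,190), with a grey block at top (236,186). Orange pad at top (331,155), with a grey block at (333,149). The red block (218,241) and blue block (385,136) are decoys. The stand is at top (345,203). The spacer wanted is the grey one on green.

```bash
cat > m.py <<'E'
from h import *
def rect(P):
    (c,s,a)=cv2.minAreaRect((P[:,:2]*1000).astype(np.float32)); return np.round(c,1),np.round(s,1),round(a,1)
for n in ('scene','top'):
    f=np.load(n+'0.npz'); im,d=f['im'],f['d']; c=get_calibration(n); P,u,v=cloud(d,c)
    hsv=cv2.cvtColor(im,cv2.COLOR_RGB2HSV)[v,u].astype(int); h,s=hsv[:,0],hsv[:,1]
    z=P[:,2]
    for nm,m in dict(green=(abs(h-65)<18)&(s>120)&(abs(z-.03)<.006),orange=(abs(h-10)<8)&(s>170)&(abs(z-.03)<.006),
        ).items():
        m&=(P[:,0]>.3)&(P[:,0]<.9)&(abs(P[:,1])<.35)
        q=np.median(P[m],0); print(n,nm,m.sum(),q,rect(P[m]))
        k=(z>.066)&(np.hypot(P[:,0]-q[0],P[:,1]-q[1])<.07)
        print('  block',k.sum(),np.median(P[k],0),rect(P[k]))
        if nm=='orange': qo=q
    k=(z>.07)&(z<.11)&(P[:,0]>.42)&(P[:,0]<.62)&(P[:,1]<.0)&(P[:,1]>-.25)
    print('posts',k.sum()); 
    if k.sum(): print(rect(P[k]), np.median(z[k]))
    k=(z>.004)&(z<.02)&(P[:,0]>.42)&(P[:,0]<.62)&(P[:,1]<.0)&(P[:,1]>-.25)&(s<130)
    if k.sum(): print('base',k.sum(),rect(P[k]))
f=np.load('top0.npz')['im'];g=np.load('scene0.npz')['im']
A=cv2.resize(f[130:270,180:410],None,fx=3.4,fy=3.4)[:,:800]
save('crop1',A[:580])
E
python3 m.py
```

```text
scene green 748 [0.59437729 0.15909147 0.02949075] (array([570.1, 181.2]), array([117.6, 123.1]), 80.8)
  block 274 [0.57518111 0.18973002 0.07339345] (array([571.8, 191.1]), array([50.1, 65.7]), 5.8)
scene orange 988 [ 0.68422485 -0.07537304  0.03071307] (array([604.6,  76. ]), array([134. , 443.4]), 21.4)
  block 360 [ 0.66698518 -0.06901107  0.07512467] (array([663.9, -68.7]), array([48. , 64.8]), 4.8)
posts 154
(array([528.8, -96.3]), array([ 26.9, 157. ]), 5.9) 0.09025556483783403
base 989 (array([ 518.7, -126.7]), array([196.8, 245.9]), 0.3)
top green 1180 [0.5454742  0.16905832 0.02878177] (array([565.5, 182.8]), array([115.5, 117.1]), 80.3)
  block 419 [0.56763102 0.19160111 0.07270045] (array([568.9, 192. ]), array([45.6, 63.3]), 1.1)
top orange 902 [ 0.6363892  -0.06033973  0.02851224] (array([656.8, -65.9]), array([117.1, 116.5]), 12.9)
  block 403 [ 0.66258348 -0.06876625  0.07252053] (array([664.5, -69. ]), array([47. , 65.1]), 4.4)
posts 194
(array([525.8, -95.2]), array([ 26.1, 156.1]), 7.1) 0.08909269979385037
base 1043 (array([ 521. , -124.6]), array([241.6, 187.9]), 86.5)
```

View pics/crop1.png

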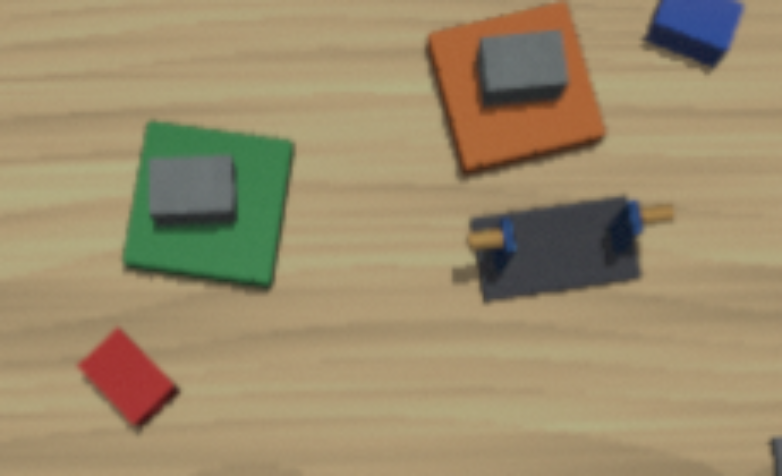

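The crop confirms it: a plain grey block lies on the green pad, a twin on the orange pad, and the red and blue ones are decoys. The stand is yawed about 6–7°.

Emit:
move_arm([
  {"tx": 0.022, "ty": -0.031, "turn": -5.3},
  {"tx": 0.022, "ty": -0.031, "turn": -5.3},
  {"tx": 0.022, "ty": -0.031, "turn": -5.3},
  {"tx": 0.022, "ty": -0.031, "turn": -5.3},
  {"tx": 0.022, "ty": -0.031, "turn": -5.3},
  {"tx": 0.022, "ty": -0.031, "turn": -5.3},
  {"tx": 0.022, "ty": -0.031, "turn": -5.3},
  {"tx": 0.022, "ty": -0.031, "turn": -5.3},
  {"tx": 0.022, "ty": -0.031, "turn": -5.3},
  {"tx": 0.022, "ty": -0.031, "turn": -5.3},
  {"tx": 0.022, "ty": -0.031, "turn": -5.3},
  {"tx": 0.022, "ty": -0.031, "turn": -5.3},
])

```text
schema error: expected keys tx, ty, tz, turn, gripper
```

```bash
cat > w.py <<'E'
import sys
from h import *
o=observe(); R=np.array(o['tcp_rot']); print(o['time'],np.round(o['eef_pos'],4),'yaw y',np.degrees(np.arctan2(R[1,1],R[0,1])).round(2),'F',np.round(o['force'],1),o['width'],np.round(o['joint_pos'],2))
im,d,c=grab('wrist'); save(sys.argv[1],im); np.savez(sys.argv[1]+'.npz',im=im,d=d)
P,u,v=cloud(d,c)
x0,x1,y0,y1,z0,z1=map(float,sys.argv[2:8])
k=(P[:,0]>x0)&(P[:,0]<x1)&(P[:,1]>y0)&(P[:,1]<y1)&(P[:,2]>z0)&(P[:,2]<z1)
print(k.sum())
if k.sum():
    (cc,s,a)=cv2.minAreaRect((P[k,:2]*1000).astype(np.float32)); print(np.round(cc,1),np.round(s,1),round(a,1),P[k].mean(0),'uv',u[k].min(),u[k].max(),v[k].min(),v[k].max())
E
python3 w.py w1 .5 .65 .1 .28 .066 .085
```

```text
0.1 [0.262  0.6217 0.2222] yaw y 67.15 F [-0.2 -0.2 -0.4] 0.08503312785015381 [-1.32  0.43  0.07  1.61 -0.03  1.11 -0.07]
0
```

View pics/w1.png

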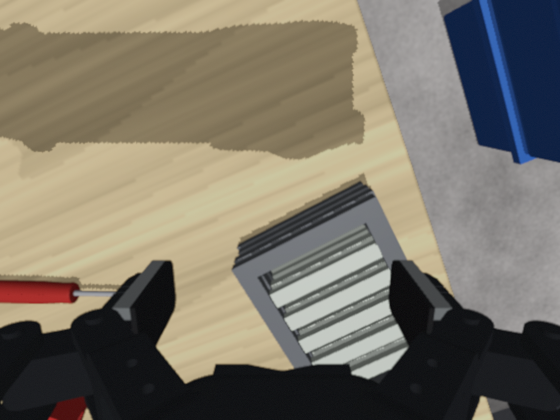

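The move was refused because every key is required. The picture shows only the start view, with the fingers at (150,300) and (410,300) over the panel stack.

Emit:
move_arm([
  {"tx": 0.022, "ty": -0.031, "tz": 0, "turn": -5.3, "gripper": 1},
  {"tx": 0.022, "ty": -0.031, "tz": 0, "turn": -5.3, "gripper": 1},
  {"tx": 0.022, "ty": -0.031, "tz": 0, "turn": -5.3, "gripper": 1},
  {"tx": 0.022, "ty": -0.031, "tz": 0, "turn": -5.3, "gripper": 1},
  {"tx": 0.022, "ty": -0.031, "tz": 0, "turn": -5.3, "gripper": 1},
  {"tx": 0.022, "ty": -0.031, "tz": 0, "turn": -5.3, "gripper": 1},
  {"tx": 0.022, "ty": -0.031, "tz": 0, "turn": -5.3, "gripper": 1},
  {"tx": 0.022, "ty": -0.031, "tz": 0, "turn": -5.3, "gripper": 1},
  {"tx": 0.022, "ty": -0.031, "tz": 0, "turn": -5.3, "gripper": 1},
  {"tx": 0.022, "ty": -0.031, "tz": 0, "turn": -5.3, "gripper": 1},
  {"tx": 0.022, "ty": -0.031, "tz": 0, "turn": -5.3, "gripper": 1},
  {"tx": 0.022, "ty": -0.031, "tz": 0, "turn": -5.3, "gripper": 1},
])

```text
time: 1.15
eef_pos: [0.5268, 0.2483, 0.2229]
tcp_rot: [[-0.057, 0.998, -0.0], [0.998, 0.057, 0.0], [0.0, -0.0, -1.0]]
force: [0.5, 0.7, 0.3]
width: 0.0853
grip_force: 0.0
```

```bash
python3 w.py w2 .5 .65 .1 .28 .066 .085
```

```text
1.15 [0.5268 0.2483 0.2229] yaw y 3.29 F [0.5 0.7 0.3] 0.08529237230960324 [-0.91  0.29  0.45  1.84 -0.14  1.04 -0.35]
3415
[569.  190.5] [44.3 65. ] 1.3 [0.56863397 0.19249463 0.07377985] uv 299 352 214 284
```

Emit:
move_arm([
  {"tx": 0.021, "ty": -0.028, "tz": 0, "turn": -2, "gripper": 1},
  {"tx": 0.021, "ty": -0.0285, "tz": -0.01, "turn": 0, "gripper": 1},
  {"tx": 0, "ty": 0, "tz": -0.03, "turn": 0, "gripper": 1},
  {"tx": 0, "ty": 0, "tz": -0.03, "turn": 0, "gripper": 1},
  {"tx": 0, "ty": 0, "tz": -0.03, "turn": 0, "gripper": 1},
  {"tx": 0, "ty": 0, "tz": 0, "turn": 0, "gripper": 1},
])

```text
time: 1.7
eef_pos: [0.5652, 0.1924, 0.1177]
tcp_rot: [[-0.027, 1.0, -0.007], [1.0, 0.027, -0.004], [-0.003, -0.007, -1.0]]
force: [-1.7, 0.1, -0.4]
width: 0.0857
grip_force: 0.0
```

```bash
python3 w.py w3 .5 .65 .1 .28 .066 .082
```

```text
1.7 [0.5652 0.1924 0.1177] yaw y 1.55 F [-1.7  0.1 -0.4] 0.0857021418012878 [-0.77  0.45  0.43  1.89 -0.24  0.86 -0.19]
8331
[569.1 190.2] [44.2 65.1] 1.4 [0.56898817 0.1924759  0.07388678] uv 250 329 172 280
```

View pics/w3.png

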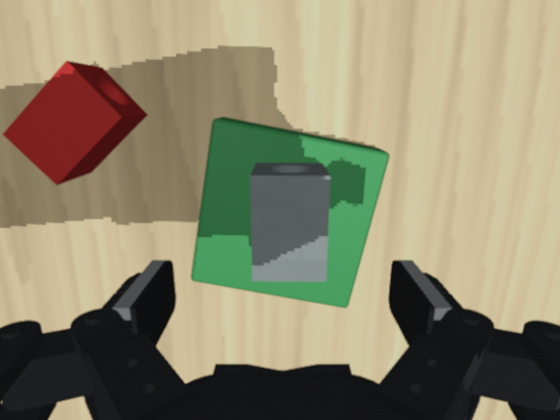

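The block sits at pixels (250–329, 165–280) between the open fingers, and its far end's recess shows at (292,170). Next I descend and grip.

Emit:
move_arm([
  {"tx": 0.001, "ty": -0.001, "tz": -0.02, "turn": 0, "gripper": 1},
  {"tx": 0, "ty": 0, "tz": -0.02, "turn": 0, "gripper": 1},
  {"tx": 0, "ty": 0, "tz": -0.02, "turn": 0, "gripper": 1},
  {"tx": 0, "ty": 0, "tz": -0.005, "turn": 0, "gripper": 1},
  {"tx": 0, "ty": 0, "tz": 0, "turn": 0, "gripper": 1},
  {"tx": 0, "ty": 0, "tz": 0, "turn": 0, "gripper": 1},
])

```text
time: 2.25
eef_pos: [0.5699, 0.1928, 0.0595]
tcp_rot: [[-0.027, 1.0, 0.001], [1.0, 0.027, 0.001], [0.001, 0.001, -1.0]]
force: [-0.3, 0.0, 0.2]
width: 0.0852
grip_force: 0.0
```

Emit:
move_arm([
  {"tx": -0.001, "ty": -0.001, "tz": -0.0075, "turn": 0, "gripper": 1},
  {"tx": 0, "ty": 0, "tz": 0, "turn": 0, "gripper": 0},
  {"tx": 0, "ty": 0, "tz": 0, "turn": 0, "gripper": -1},
  {"tx": 0, "ty": 0, "tz": 0, "turn": 0, "gripper": -1},
  {"tx": 0, "ty": 0, "tz": 0, "turn": 0, "gripper": -1},
  {"tx": 0, "ty": 0, "tz": 0, "turn": 0, "gripper": -1},
  {"tx": 0, "ty": 0, "tz": 0, "turn": 0, "gripper": -1},
  {"tx": 0, "ty": 0, "tz": 0, "turn": 0, "gripper": -1},
  {"tx": 0, "ty": 0, "tz": 0, "turn": 0, "gripper": -1},
])

```text
time: 3.0
eef_pos: [0.5683, 0.1916, 0.0511]
tcp_rot: [[-0.027, 1.0, 0.0], [1.0, 0.027, 0.0], [0.0, 0.0, -1.0]]
force: [-2.5, -0.9, 9.2]
width: 0.0424
grip_force: 61.2
```

Emit:
move_arm([
  {"tx": 0, "ty": 0, "tz": 0.03, "turn": 0, "gripper": -1},
  {"tx": 0, "ty": 0, "tz": 0.035, "turn": 0, "gripper": -1},
  {"tx": 0, "ty": 0, "tz": 0.035, "turn": 0, "gripper": -1},
  {"tx": -0.011, "ty": -0.025, "tz": 0.02, "turn": 1, "gripper": -1},
  {"tx": -0.012, "ty": -0.026, "tz": 0, "turn": 1, "gripper": -1},
  {"tx": -0.012, "ty": -0.026, "tz": 0, "turn": 1, "gripper": -1},
  {"tx": -0.012, "ty": -0.026, "tz": 0, "turn": 1, "gripper": -1},
  {"tx": -0.01, "ty": -0.026, "tz": 0, "turn": 1, "gripper": -1},
  {"tx": 0, "ty": 0, "tz": 0, "turn": 0, "gripper": -1},
  {"tx": 0, "ty": 0, "tz": 0, "turn": 0, "gripper": -1},
])

```text
time: 3.83
eef_pos: [0.5108, 0.0613, 0.1708]
tcp_rot: [[-0.111, 0.994, 0.0], [0.994, 0.111, 0.001], [0.001, 0.0, -1.0]]
force: [-0.3, 0.8, -0.4]
width: 0.0424
grip_force: 62.3
```

```bash
python3 w.py w4 .45 .6 -.2 .02 .075 .1
python3 - <<'E'
from h import *
f=np.load('w4.npz'); P,u,v=cloud(f['d'],get_calibration('wrist'))
for n in ('top','scene'):
    im,d,c=grab(n); save(n+'1',im)
    P,u,v=cloud(d,c); hsv=cv2.cvtColor(im,cv2.COLOR_RGB2HSV)[v,u].astype(int)
    box=(abs(P[:,0]-.527)<.06)&(abs(P[:,1]+.096)<.11)
    for nm,h0,z0 in(('brass',17,.07),('blue',110,.05)):
        k=box&(abs(hsv[:,0]-h0)<9)&(hsv[:,1]>110)&(P[:,2]>z0)&(P[:,2]<.11)
        for s,kk in(('L',k&(P[:,1]>-.1)),('R',k&(P[:,1]<-.1))):
            q=P[kk]
            if len(q)>3: print(n,nm,s,len(q),q.mean(0).round(4),'ymin/max',np.percentile(q[:,1],[3,97]).round(4),'x',np.percentile(q[:,0],[3,97]).round(4),'zmax',q[:,2].max().round(4))
E
```

```text
3.8333 [0.5108 0.0613 0.1708] yaw y 6.4 F [-0.3  0.8 -0.4] 0.04235644524854523 [-0.67  0.24  0.5   2.04 -0.15  0.9   0.02]
34
[521.2 -52.4] [24.8  1.5] 7.4 [ 0.52123213 -0.05243925  0.09219826] uv 262 295 355 355
top brass R 40 [ 0.5354 -0.1616  0.0892] ymin/max [-0.1713 -0.1509] x [0.5304 0.5422] zmax 0.0946
top blue R 48 [ 0.5319 -0.1421  0.0763] ymin/max [-0.1453 -0.1401] x [0.5203 0.542 ] zmax 0.0928
scene brass L 31 [ 0.5227 -0.0307  0.0901] ymin/max [-0.0414 -0.0205] x [0.5161 0.5282] zmax 0.0968
scene brass R 39 [ 0.5383 -0.1624  0.0906] ymin/max [-0.1741 -0.1512] x [0.5324 0.5428] zmax 0.0965
scene blue L 48 [ 0.5262 -0.0498  0.0776] ymin/max [-0.0525 -0.0455] x [0.5126 0.5368] zmax 0.0953
scene blue R 41 [ 0.5405 -0.1453  0.0782] ymin/max [-0.1487 -0.1412] x [0.525  0.5481] zmax 0.096
```

View pics/w4.png

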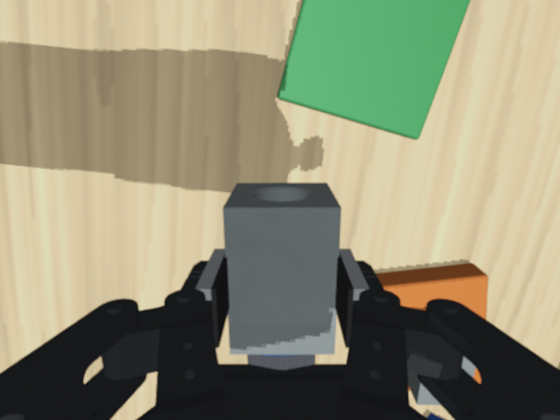

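The spacer is held level at pixels (225–340, 185–352), and the left post top shows behind it at row 355. Next I line up with the left pin.

Emit:
move_arm([
  {"tx": 0, "ty": -0.007, "tz": -0.022, "turn": 0.6, "gripper": -1},
  {"tx": 0, "ty": -0.007, "tz": -0.022, "turn": 0, "gripper": -1},
  {"tx": 0, "ty": -0.007, "tz": -0.022, "turn": 0, "gripper": -1},
  {"tx": 0, "ty": -0.006, "tz": -0.02, "turn": 0, "gripper": -1},
  {"tx": 0, "ty": 0, "tz": 0, "turn": 0, "gripper": -1},
  {"tx": 0, "ty": 0, "tz": 0, "turn": 0, "gripper": -1},
])

```text
time: 4.48
eef_pos: [0.5109, 0.0358, 0.0838]
tcp_rot: [[-0.125, 0.992, -0.002], [0.992, 0.125, -0.001], [-0.001, -0.002, -1.0]]
force: [-0.5, -0.1, -0.5]
width: 0.0422
grip_force: 62.2
```

Run:
```python
from h import *
o=observe(); print(np.round(o['eef_pos'],4))
for n in ('scene','wrist'):
    im,d,c=grab(n); P,u,v=cloud(d,c); hsv=cv2.cvtColor(im,cv2.COLOR_RGB2HSV)[v,u].astype(int)
    k=(hsv[:,1]<60)&(abs(P[:,0]-.511)<.03)&(abs(P[:,1]-.034)<.05)&(P[:,2]>.06)&(P[:,2]<.115)
    t=k&(P[:,2]>.098)
    print(n,k.sum(),'top',t.sum(),P[t].mean(0),np.polyfit(P[t,1],P[t,2],1), 'y',np.percentile(P[t,1],[1,99]),'x',np.percentile(P[t,0],[1,99]))
```

```text
[0.5109 0.0358 0.0838]
scene 283 top 164 [0.51460163 0.02022102 0.10616665] [0.03498887 0.10545913] y [0.00249778 0.04303476] x [0.49085763 0.53933423]
wrist 19609 top 17848 [0.5113029  0.03824186 0.10757177] [-0.01636017  0.10819741] y [0.00292227 0.06825374] x [0.48648107 0.53575501]
```

Emit:
move_arm([
  {"tx": 0.001, "ty": -0.008, "tz": 0, "turn": 0, "gripper": -1},
  {"tx": 0.001, "ty": -0.008, "tz": 0, "turn": 0, "gripper": -1},
  {"tx": 0.001, "ty": -0.008, "tz": 0, "turn": 0, "gripper": -1},
  {"tx": 0, "ty": 0, "tz": 0, "turn": 0, "gripper": -1},
  {"tx": 0, "ty": 0, "tz": 0, "turn": 0, "gripper": -1},
])

```text
time: 5.0
eef_pos: [0.5143, 0.0107, 0.0846]
tcp_rot: [[-0.123, 0.992, 0.0], [0.992, 0.123, 0.0], [0.0, 0.0, -1.0]]
force: [0.4, -0.7, -1.8]
width: 0.0426
grip_force: 62.2
```

Emit:
move_arm([
  {"tx": 0, "ty": -0.002, "tz": 0, "turn": 0, "gripper": -1},
  {"tx": 0, "ty": -0.002, "tz": 0, "turn": 0, "gripper": -1},
  {"tx": 0, "ty": 0, "tz": 0, "turn": 0, "gripper": -1},
])

```text
time: 5.25
eef_pos: [0.5141, 0.0076, 0.0843]
tcp_rot: [[-0.125, 0.992, -0.0], [0.992, 0.125, 0.0], [0.0, -0.0, -1.0]]
force: [0.6, 0.7, -1.1]
width: 0.0425
grip_force: 62.4
```

Emit:
move_arm([
  {"tx": 0, "ty": -0.002, "tz": 0, "turn": 0, "gripper": -1},
  {"tx": 0.001, "ty": -0.001, "tz": 0, "turn": 0, "gripper": -1},
  {"tx": 0, "ty": 0, "tz": 0, "turn": 0, "gripper": -1},
])

```text
time: 5.5
eef_pos: [0.5142, 0.0073, 0.0843]
tcp_rot: [[-0.127, 0.992, -0.002], [0.992, 0.127, 0.003], [0.003, -0.002, -1.0]]
force: [-8.7, 18.0, 8.0]
width: 0.0426
grip_force: 63.3
```

It stopped 6 mm onto the pin with 18 N, so the -y end is shallow. I back out and try the +y end on the right pin.

Emit:
move_arm([
  {"tx": -0.002, "ty": 0.015, "tz": 0, "turn": 0, "gripper": -1},
  {"tx": -0.002, "ty": 0.018, "tz": 0, "turn": 0, "gripper": -1},
  {"tx": 0, "ty": 0, "tz": 0.03, "turn": 0, "gripper": -1},
  {"tx": 0, "ty": 0, "tz": 0.03, "turn": 0, "gripper": -1},
  {"tx": 0, "ty": 0, "tz": 0.03, "turn": 0, "gripper": -1},
  {"tx": 0.004, "ty": -0.034, "tz": 0, "turn": 0, "gripper": -1},
  {"tx": 0.004, "ty": -0.034, "tz": 0, "turn": 0, "gripper": -1},
  {"tx": 0.004, "ty": -0.034, "tz": 0, "turn": 0, "gripper": -1},
  {"tx": 0.004, "ty": -0.034, "tz": 0, "turn": 0, "gripper": -1},
  {"tx": 0.004, "ty": -0.034, "tz": 0, "turn": 0, "gripper": -1},
  {"tx": 0.004, "ty": -0.034, "tz": 0, "turn": 0, "gripper": -1},
  {"tx": 0, "ty": 0, "tz": 0, "turn": 0, "gripper": -1},
])

```text
time: 6.5
eef_pos: [0.5347, -0.1735, 0.1747]
tcp_rot: [[-0.118, 0.993, 0.001], [0.993, 0.118, -0.003], [-0.003, 0.0, -1.0]]
force: [-1.5, 0.6, -1.3]
width: 0.0425
grip_force: 62.3
```

Emit:
move_arm([
  {"tx": 0.004, "ty": -0.034, "tz": 0, "turn": 0, "gripper": -1},
  {"tx": 0.004, "ty": -0.034, "tz": 0, "turn": 0, "gripper": -1},
  {"tx": 0, "ty": 0, "tz": 0, "turn": 0, "gripper": -1},
  {"tx": 0, "ty": 0, "tz": 0, "turn": 0, "gripper": -1},
])

```text
time: 6.83
eef_pos: [0.5426, -0.2366, 0.1741]
tcp_rot: [[-0.121, 0.993, -0.001], [0.993, 0.121, -0.001], [-0.001, -0.001, -1.0]]
force: [0.6, 0.7, -2.9]
width: 0.0426
grip_force: 62.3
```

```bash
python3 w.py w5 .48 .6 -.27 .02 .075 .11
python3 - <<'E'
from h import *
f=np.load('w5.npz'); P,u,v=cloud(f['d'],get_calibration('wrist')); im=f['im']
hsv=cv2.cvtColor(im,cv2.COLOR_RGB2HSV)[v,u].astype(int)
k=(abs(hsv[:,0]-17)<9)&(hsv[:,1]>110)&(P[:,2]>.075)&(P[:,2]<.1)&(abs(P[:,0]-.53)<.06)
for s in (P[k&(P[:,1]>-.1)],P[k&(P[:,1]<-.1)]):
  if len(s)>5:
    print(len(s),s.mean(0),'y',np.percentile(s[:,1],[1,99]),'line x=ay+b',np.polyfit(s[:,1],s[:,0],1),'zmax',s[:,2].max())
o=observe(); t=(abs(P[:,0]-o['eef_pos'][0])<.05)&(abs(P[:,1]-o['eef_pos'][1])<.05)&(hsv[:,1]<60)&(P[:,2]>o['eef_pos'][2]+.01)&(P[:,2]<o['eef_pos'][2]+.03)
print('spacer top',P[t].mean(0)-o['eef_pos'],np.polyfit(P[t,1],P[t,2],1))
E
```

```text
6.8333 [ 0.5426 -0.2366  0.1741] yaw y 6.96 F [ 0.6  0.7 -2.9] 0.04264548897301958 [-0.17  0.39  0.6   1.87 -0.26  0.96  0.67]
1556
[ 534.8 -159.8] [25.3 33.4] 7.0 [ 0.53454013 -0.15706757  0.09078573] uv 264 305 59 115
851 [ 0.53559423 -0.16129713  0.09062276] y [-0.1737006  -0.14924472] line x=ay+b [-0.08596936  0.52172762] zmax 0.09338198413439919
spacer top [-0.00026456  0.00241979  0.02274994] [-0.02255662  0.19146283]
```

The right pin lies on the expected line, with its tip at y about -0.174. I drop to pin height and push in.

Emit:
move_arm([
  {"tx": 0.001, "ty": 0, "tz": -0.03, "turn": 0, "gripper": -1},
  {"tx": 0.001, "ty": 0, "tz": -0.03, "turn": 0, "gripper": -1},
  {"tx": 0, "ty": 0, "tz": -0.03, "turn": 0, "gripper": -1},
  {"tx": 0, "ty": 0, "tz": 0, "turn": 0, "gripper": -1},
  {"tx": -0.001, "ty": 0.009, "tz": 0, "turn": 0, "gripper": -1},
  {"tx": -0.001, "ty": 0.009, "tz": 0, "turn": 0, "gripper": -1},
  {"tx": -0.001, "ty": 0.009, "tz": 0, "turn": 0, "gripper": -1},
  {"tx": 0, "ty": 0, "tz": 0, "turn": 0, "gripper": -1},
  {"tx": 0, "ty": 0, "tz": 0, "turn": 0, "gripper": -1},
])

```text
time: 7.63
eef_pos: [0.543, -0.2064, 0.0856]
tcp_rot: [[-0.126, 0.992, 0.002], [0.992, 0.126, 0.0], [0.0, 0.002, -1.0]]
force: [1.3, -0.5, -1.2]
width: 0.0424
grip_force: 62.3
```

Emit:
move_arm([
  {"tx": -0.0005, "ty": 0.004, "tz": 0, "turn": 0, "gripper": -1},
  {"tx": -0.0005, "ty": 0.004, "tz": 0, "turn": 0, "gripper": -1},
  {"tx": 0, "ty": 0.002, "tz": 0, "turn": 0, "gripper": -1},
  {"tx": 0, "ty": 0.002, "tz": 0, "turn": 0, "gripper": -1},
  {"tx": 0, "ty": 0, "tz": 0, "turn": 0, "gripper": -1},
])

```text
time: 8.05
eef_pos: [0.5412, -0.1951, 0.0843]
tcp_rot: [[-0.125, 0.992, -0.0], [0.992, 0.125, 0.0], [0.0, -0.0, -1.0]]
force: [-0.3, -0.3, -0.8]
width: 0.0427
grip_force: 62.3
```

It passed the 6 mm stop (y about -0.200) with no force, so I push on to the post.

Emit:
move_arm([
  {"tx": -0.001, "ty": 0.004, "tz": 0, "turn": 0, "gripper": -1},
  {"tx": -0.001, "ty": 0.004, "tz": 0, "turn": 0, "gripper": -1},
  {"tx": -0.001, "ty": 0.004, "tz": 0, "turn": 0, "gripper": -1},
  {"tx": 0, "ty": 0.002, "tz": 0, "turn": 0, "gripper": -1},
  {"tx": 0, "ty": 0, "tz": 0, "turn": 0, "gripper": -1},
  {"tx": 0, "ty": 0, "tz": 0, "turn": 0, "gripper": -1},
])

```text
time: 8.55
eef_pos: [0.5382, -0.1813, 0.0844]
tcp_rot: [[-0.125, 0.992, 0.0], [0.992, 0.125, 0.0], [0.0, 0.0, -1.0]]
force: [-0.1, -0.0, -1.1]
width: 0.0423
grip_force: 62.3
```

Emit:
move_arm([
  {"tx": 0, "ty": 0.0015, "tz": 0, "turn": 0, "gripper": -1},
  {"tx": 0, "ty": 0.0015, "tz": 0, "turn": 0, "gripper": -1},
  {"tx": 0, "ty": 0, "tz": 0, "turn": 0, "gripper": -1},
])

```text
time: 8.8
eef_pos: [0.5382, -0.1806, 0.0847]
tcp_rot: [[-0.123, 0.992, 0.001], [0.992, 0.123, -0.003], [-0.003, 0.001, -1.0]]
force: [0.8, -10.8, -1.0]
width: 0.0424
grip_force: 62.4
```

The pin went in the whole 26 mm and seated at y=-0.1806 (10.8 N), so the hole is in the +y end. I take it off. The interface can't tilt the tool, so I'll pivot the spacer in the grip by levering its hole end up on the left post's inner top edge from the gap.

Emit:
move_arm([
  {"tx": 0.002, "ty": -0.015, "tz": 0, "turn": 0, "gripper": -1},
  {"tx": 0.002, "ty": -0.015, "tz": 0, "turn": 0, "gripper": -1},
  {"tx": 0.002, "ty": -0.012, "tz": 0, "turn": 0, "gripper": -1},
  {"tx": 0, "ty": 0, "tz": 0, "turn": 0, "gripper": -1},
  {"tx": 0, "ty": 0, "tz": 0.028, "turn": 0, "gripper": -1},
  {"tx": 0, "ty": 0, "tz": 0.028, "turn": 0, "gripper": -1},
  {"tx": 0, "ty": 0, "tz": 0.028, "turn": 0, "gripper": -1},
  {"tx": -0.004, "ty": 0.035, "tz": 0, "turn": 0, "gripper": -1},
  {"tx": -0.005, "ty": 0.035, "tz": 0, "turn": 0, "gripper": -1},
  {"tx": -0.004, "ty": 0.035, "tz": 0, "turn": 0, "gripper": -1},
  {"tx": -0.005, "ty": 0.036, "tz": 0, "turn": 0, "gripper": -1},
  {"tx": 0, "ty": 0, "tz": 0, "turn": 0, "gripper": -1},
])

```text
time: 9.8
eef_pos: [0.5254, -0.072, 0.1679]
tcp_rot: [[-0.132, 0.991, -0.001], [0.991, 0.132, 0.003], [0.003, -0.001, -1.0]]
force: [2.1, 0.7, -2.0]
width: 0.0428
grip_force: 62.3
```

Emit:
move_arm([
  {"tx": 0, "ty": 0, "tz": 0, "turn": 0, "gripper": -1},
  {"tx": 0, "ty": 0, "tz": -0.02, "turn": 0, "gripper": -1},
  {"tx": 0, "ty": 0, "tz": -0.02, "turn": 0, "gripper": -1},
  {"tx": 0, "ty": 0, "tz": 0, "turn": 0, "gripper": -1},
  {"tx": 0, "ty": 0, "tz": 0, "turn": 0, "gripper": -1},
])

```text
time: 10.22
eef_pos: [0.5255, -0.0805, 0.128]
tcp_rot: [[-0.123, 0.992, -0.002], [0.992, 0.123, -0.001], [-0.0, -0.002, -1.0]]
force: [-0.1, 0.3, -0.5]
width: 0.0426
grip_force: 62.2
```

Emit:
move_arm([
  {"tx": -0.0005, "ty": 0.003, "tz": -0.007, "turn": 0, "gripper": -1},
  {"tx": 0, "ty": 0, "tz": -0.006, "turn": 0, "gripper": -1},
  {"tx": 0, "ty": 0, "tz": -0.003, "turn": 0, "gripper": -1},
  {"tx": 0, "ty": 0, "tz": 0, "turn": 0, "gripper": -1},
])

```text
time: 10.55
eef_pos: [0.5259, -0.0769, 0.1126]
tcp_rot: [[-0.124, 0.992, 0.0], [0.992, 0.124, 0.0], [0.0, 0.001, -1.0]]
force: [-2.0, 1.0, 9.9]
width: 0.0425
grip_force: 63.6
```

Emit:
move_arm([
  {"tx": 0, "ty": -0.002, "tz": -0.003, "turn": 0, "gripper": -1},
  {"tx": 0, "ty": -0.002, "tz": -0.003, "turn": 0, "gripper": -1},
  {"tx": 0, "ty": 0, "tz": 0, "turn": 0, "gripper": -1},
])

```text
time: 10.8
eef_pos: [0.5269, -0.0821, 0.1076]
tcp_rot: [[-0.123, 0.992, 0.003], [0.992, 0.123, -0.001], [-0.001, 0.003, -1.0]]
force: [-2.7, -5.7, 20.1]
width: 0.0423
grip_force: 67.8
```

```bash
cat > tilt.py <<'E'
from h import *
o=observe(); e=np.array(o['eef_pos']); print(o['time'],e.round(4),np.round(o['force'],1))
im,d,c=grab('wrist'); P,u,v=cloud(d,c); hsv=cv2.cvtColor(im,cv2.COLOR_RGB2HSV)[v,u].astype(int)
R=np.array(o['tcp_rot']); q=(P-e)@R; q[:,2]*=-1   # tool x ~ +y stand, z up
k=(abs(q[:,0])<.05)&(abs(q[:,1])<.018)&(hsv[:,1]<60)&(abs(q[:,2])<.048)
a=q[k]
n=np.zeros(0)
# profile: median z against tool x
for x in np.arange(-.045,.05,.006):
    b=a[abs(a[:,0]-x)<.003]
    if len(b)>15: print(round(x*1000),(np.percentile(b[:,2],[5,50,95])*1000).round(1),len(b))
import sys
if len(sys.argv)>1: save(sys.argv[1],im)
E
python3 tilt.py w6
```

```text
10.8 [ 0.5269 -0.0821  0.1076] [-2.7 -5.7 20.1]
-33 [18.8 19.8 20.6] 468
-27 [19.6 20.5 21.3] 959
-21 [20.4 21.3 22.2] 987
-15 [21.2 22.2 23.1] 1027
-9 [22.1 23.  24. ] 1102
-3 [22.9 23.9 24.7] 1139
3 [23.7 24.7 25.7] 1211
9 [24.6 25.5 26.5] 1281
15 [25.4 26.4 27.3] 1354
21 [26.2 27.2 28.2] 1449
27 [-5.9 27.9 29. ] 1965
33 [-7.8 12.  28. ] 2924
39 [-21.9 -12.2  -9. ] 214
```

View pics/w6.png

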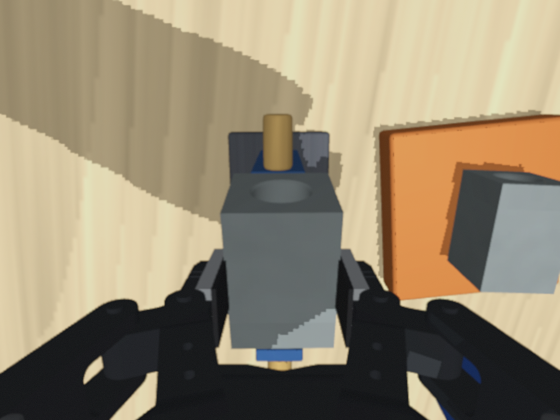

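It works: the spacer has tilted 8° with the hole end rising; the hole is at (282,192) and the pin at (278,140). I continue along the arc.

Emit:
move_arm([
  {"tx": 0, "ty": 0, "tz": -0.003, "turn": 0, "gripper": -1},
  {"tx": 0, "ty": -0.001, "tz": -0.003, "turn": 0, "gripper": -1},
  {"tx": 0, "ty": -0.001, "tz": -0.003, "turn": 0, "gripper": -1},
  {"tx": 0, "ty": 0, "tz": -0.002, "turn": 0, "gripper": -1},
  {"tx": 0, "ty": 0, "tz": 0, "turn": 0, "gripper": -1},
])

```text
time: 11.27
eef_pos: [0.5278, -0.0866, 0.0977]
tcp_rot: [[-0.121, 0.993, 0.005], [0.993, 0.121, -0.003], [-0.004, 0.005, -1.0]]
force: [-4.0, -19.5, 33.5]
width: 0.0424
grip_force: 79.3
```

```bash
python3 tilt.py
```

```text
11.2667 [ 0.5278 -0.0866  0.0977] [ -4.  -19.5  33.5]
-33 [15.8 16.9 18. ] 513
-27 [17.6 18.7 19.9] 758
-21 [19.6 20.9 22.2] 831
-15 [21.7 23.  24.3] 892
-9 [23.8 25.1 26.3] 962
-3 [26.  27.2 28.4] 1034
3 [28.1 29.4 30.6] 1127
9 [30.2 31.5 32.8] 1233
15 [32.3 33.6 34.8] 1329
21 [ 0.4 35.5 37. ] 1708
27 [ 2.3 32.6 37.7] 3213
33 [ 3.8 12.8 26.3] 1783
39 [-2.8  3.3  9. ] 1440
```

Emit:
move_arm([
  {"tx": 0, "ty": 0, "tz": 0.007, "turn": 0, "gripper": -1},
  {"tx": -0.001, "ty": 0.002, "tz": 0.004, "turn": 0, "gripper": -1},
  {"tx": 0, "ty": 0, "tz": 0, "turn": 0, "gripper": -1},
  {"tx": 0, "ty": 0, "tz": 0, "turn": 0, "gripper": -1},
])

```text
time: 11.65
eef_pos: [0.5246, -0.0798, 0.1063]
tcp_rot: [[-0.125, 0.992, 0.0], [0.992, 0.125, 0.0], [0.0, 0.0, -1.0]]
force: [-0.1, -0.7, -1.8]
width: 0.0425
grip_force: 74.9
```

```bash
python3 tilt.py
```

```text
11.65 [ 0.5246 -0.0798  0.1063] [-0.1 -0.7 -1.8]
-33 [16.3 17.4 18.3] 527
-27 [17.9 19.1 20.3] 777
-21 [19.9 21.1 22.2] 843
-15 [21.9 23.1 24.3] 905
-9 [23.8 25.1 26.2] 987
-3 [25.9 27.1 28.4] 1040
3 [27.9 29.1 30.3] 1148
9 [29.8 31.1 32.4] 1226
15 [31.8 33.1 34.4] 1359
21 [ 0.4 35.  36.4] 1660
27 [ 1.6 32.4 37.1] 3165
33 [ 3.2 12.4 26.3] 1826
39 [-3.7  2.4  8.2] 1371
```

Emit:
move_arm([
  {"tx": 0.0005, "ty": -0.003, "tz": -0.007, "turn": 0, "gripper": -1},
  {"tx": 0, "ty": 0, "tz": -0.004, "turn": 0, "gripper": -1},
  {"tx": 0, "ty": 0.0005, "tz": -0.004, "turn": 0, "gripper": -1},
  {"tx": 0, "ty": 0.001, "tz": -0.004, "turn": 0, "gripper": -1},
  {"tx": 0, "ty": 0.001, "tz": -0.002, "turn": 0, "gripper": -1},
  {"tx": 0, "ty": 0, "tz": 0, "turn": 0, "gripper": -1},
])

```text
time: 12.2
eef_pos: [0.5261, -0.0873, 0.0867]
tcp_rot: [[-0.12, 0.993, 0.003], [0.993, 0.12, -0.005], [-0.005, 0.003, -1.0]]
force: [-9.5, -31.6, 40.0]
width: 0.0427
grip_force: 97.9
```

```bash
cat >> tilt.py <<'E'
b=a[(a[:,2]>0)]
# top plane by RANSAC-ish line fit on the central strip
best=(0,)
rng=np.random.default_rng(0)
for _ in range(300):
    i,j=rng.choice(len(b),2); p,r=b[i,[0,2]],b[j,[0,2]]; t=r-p; L=np.hypot(*t)
    if L<.02: continue
    t/=L*np.sign(t[0]) if t[0] else L; dd=abs((b[:,0]-p[0])*t[1]-(b[:,2]-p[1])*t[0]); ni=(dd<.001).sum()
    if ni>best[0] and 0<=np.degrees(np.arctan2(t[1],t[0]))<88: best=(ni,np.degrees(np.arctan2(t[1],t[0])),p,t,dd)
ni,an,p,t,dd=best; w=b[dd<.0015][:,[0,2]]; l=w@t
n=np.array([-t[1],t[0]]); print('angle',an.round(1),'perp',((w@n).mean()*1000).round(1),'range along face',(np.percentile(l,[1,99])*1000).round(1))
lo,hi=np.percentile(l,[1,99]); cen=t*(hi-.032)+n*((w@n).mean()-.022); al=(e[1]+.0963)/.9925
C=np.array([al+cen[0],e[2]+cen[1]]); rel=np.array([.045,.092])-C
print('centre rel tool',(cen*1000).round(1),'contact in body s,z',(rel@t*1000).round(1),(rel@n*1000).round(1))
E
sed -i 's/    if len(b)>15: print.*/    pass/' tilt.py; python3 tilt.py
```

```text
12.2 [ 0.5261 -0.0873  0.0867] [ -9.5 -31.6  40. ]
angle 34.1 perp 28.0 range along face [-20.1  43.3]
centre rel tool [ 6.  11.3] contact in body s,z 21.3 -21.8
```

Emit:
move_arm([
  {"tx": 0, "ty": 0.001, "tz": -0.003, "turn": 0, "gripper": -1},
  {"tx": 0, "ty": 0.0015, "tz": -0.003, "turn": 0, "gripper": -1},
  {"tx": 0, "ty": 0.002, "tz": -0.003, "turn": 0, "gripper": -1},
  {"tx": 0, "ty": 0, "tz": 0, "turn": 0, "gripper": -1},
])

```text
time: 12.58
eef_pos: [0.5267, -0.0867, 0.0783]
tcp_rot: [[-0.117, 0.993, 0.006], [0.993, 0.117, -0.009], [-0.01, 0.005, -1.0]]
force: [-4.5, -54.2, 39.0]
width: 0.0425
grip_force: 122.8
```

```bash
python3 tilt.py w7
```

```text
12.5833 [ 0.5267 -0.0867  0.0783] [ -4.5 -54.2  39. ]
angle 44.5 perp 29.1 range along face [-17.6  38.5]
centre rel tool [-0.3  9.6] contact in body s,z 28.4 -22.1
```

View pics/w7.png

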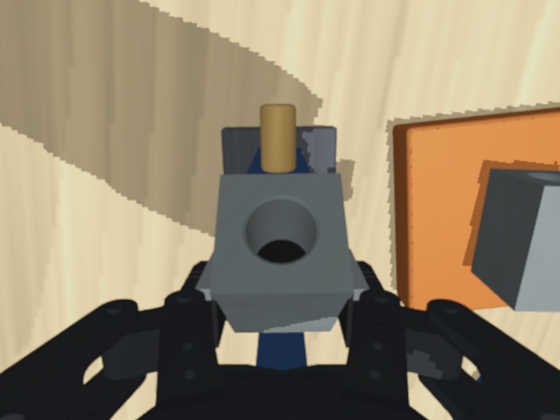

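Tilt is 45°; the hole faces the camera at (282,230). Force is building, so I relieve it before going on.

Emit:
move_arm([
  {"tx": 0, "ty": -0.005, "tz": 0.006, "turn": 0, "gripper": -1},
  {"tx": 0, "ty": -0.002, "tz": 0.006, "turn": 0, "gripper": -1},
  {"tx": 0, "ty": 0, "tz": 0, "turn": 0, "gripper": -1},
  {"tx": 0, "ty": 0, "tz": 0, "turn": 0, "gripper": -1},
])

```text
time: 12.97
eef_pos: [0.525, -0.083, 0.0878]
tcp_rot: [[-0.125, 0.992, -0.0], [0.992, 0.125, 0.0], [0.0, -0.0, -1.0]]
force: [0.2, -0.7, -2.4]
width: 0.0425
grip_force: 118.0
```

```bash
python3 tilt.py
```

```text
12.9667 [ 0.525  -0.083   0.0878] [ 0.2 -0.7 -2.4]
angle 44.4 perp 28.9 range along face [-17.2  38.9]
centre rel tool [0.1 9.7] contact in body s,z 18.6 -26.0
```

Emit:
move_arm([
  {"tx": 0, "ty": -0.001, "tz": -0.008, "turn": 0, "gripper": -1},
  {"tx": 0, "ty": 0.005, "tz": -0.003, "turn": 0, "gripper": -1},
  {"tx": 0, "ty": 0.004, "tz": -0.003, "turn": 0, "gripper": -1},
  {"tx": 0, "ty": 0.002, "tz": -0.003, "turn": 0, "gripper": -1},
  {"tx": 0, "ty": 0.002, "tz": -0.002, "turn": 0, "gripper": -1},
  {"tx": 0, "ty": 0.001, "tz": -0.002, "turn": 0, "gripper": -1},
  {"tx": 0, "ty": 0, "tz": 0, "turn": 0, "gripper": -1},
])

```text
time: 13.6
eef_pos: [0.53, -0.0828, 0.0712]
tcp_rot: [[-0.115, 0.993, 0.012], [0.993, 0.115, -0.011], [-0.013, 0.011, -1.0]]
force: [-1.5, -68.3, 72.3]
width: 0.0428
grip_force: 147.4
```

```bash
python3 tilt.py
```

```text
13.6 [ 0.53   -0.0828  0.0712] [ -1.5 -68.3  72.3]
angle 33.0 perp 13.6 range along face [ 8.5 50.6]
centre rel tool [20.2  3.1] contact in body s,z 19.1 8.8
```

Emit:
move_arm([
  {"tx": 0, "ty": -0.008, "tz": 0.006, "turn": 0, "gripper": -1},
  {"tx": 0, "ty": -0.004, "tz": 0.006, "turn": 0, "gripper": -1},
  {"tx": 0, "ty": 0, "tz": 0.004, "turn": 0, "gripper": -1},
  {"tx": 0, "ty": 0, "tz": 0, "turn": 0, "gripper": -1},
])

```text
time: 13.98
eef_pos: [0.5251, -0.0818, 0.0833]
tcp_rot: [[-0.125, 0.992, -0.0], [0.992, 0.125, 0.0], [0.001, -0.0, -1.0]]
force: [-0.0, 0.1, -2.3]
width: 0.0427
grip_force: 139.0
```

```bash
python3 tilt.py
python3 - <<'E'
from h import *
im,d,c=grab('wrist'); g,d2,c2=grab('scene')
s=cv2.resize(g[180:310,170:330],(492,400)); w=cv2.resize(im[130:400,130:440],(308,268)); w=cv2.copyMakeBorder(w,0,132,0,0,cv2.BORDER_CONSTANT)
save('c8',np.hstack([s,w]))
P,u,v=cloud(d,c); o=observe(); R=np.array(o['tcp_rot']); q=(P-o['eef_pos'])@R; q[:,2]*=-1
k=(abs(q[:,1])<.004)&(abs(q[:,0])<.06)&(q[:,2]>-.03)&(q[:,2]<.06)
a=q[k]*1000; i=np.argsort(v[k])[::max(1,k.sum()//30)]; print(np.round(a[i][:,[0,2]],0).tolist())
E
```

```text
13.9833 [ 0.5251 -0.0818  0.0833] [-0.   0.1 -2.3]
angle 39.9 perp 8.9 range along face [11.1 50.9]
centre rel tool [22.9  2.1] contact in body s,z 9.9 0.3
[[60.0, 7.0], [57.0, 8.0], [55.0, 11.0], [52.0, 8.0], [49.0, 8.0], [46.0, 9.0], [43.0, 10.0], [40.0, 9.0], [37.0, 9.0], [39.0, 33.0], [38.0, 35.0], [36.0, 37.0], [34.0, 37.0], [32.0, 38.0], [30.0, 37.0], [25.0, 29.0], [19.0, 19.0], [12.0, 10.0], [9.0, 11.0], [7.0, 14.0], [4.0, 15.0], [2.0, 17.0], [-1.0, 19.0], [-4.0, 19.0], [11.0, 52.0], [10.0, 53.0], [9.0, 54.0], [8.0, 56.0], [5.0, 55.0], [3.0, 55.0], [3.0, 58.0]]
```

View pics/c8.png

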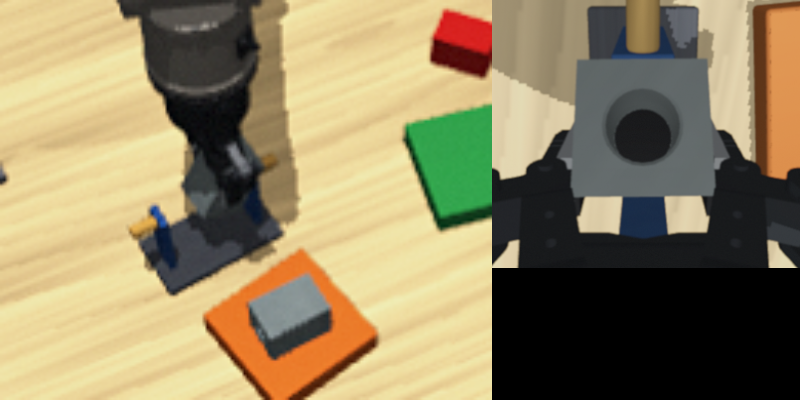

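The spacer is at about 55° and has ridden up in the grip, with its upper corner at the palm. Levering further would jam, so I drop to where the hole end's lower edge meets the post's upright face and push sideways.

Emit:
move_arm([
  {"tx": 0.001, "ty": -0.006, "tz": 0, "turn": 0, "gripper": -1},
  {"tx": 0.001, "ty": -0.007, "tz": 0, "turn": 0, "gripper": -1},
  {"tx": 0, "ty": 0, "tz": -0.009, "turn": 0, "gripper": -1},
  {"tx": 0, "ty": 0, "tz": -0.009, "turn": 0, "gripper": -1},
  {"tx": 0, "ty": 0, "tz": -0.009, "turn": 0, "gripper": -1},
  {"tx": 0, "ty": 0, "tz": 0, "turn": 0, "gripper": -1},
  {"tx": 0, "ty": 0, "tz": 0, "turn": 0, "gripper": -1},
])

```text
time: 14.72
eef_pos: [0.5265, -0.0955, 0.0554]
tcp_rot: [[-0.124, 0.992, -0.002], [0.992, 0.124, -0.0], [0.0, -0.002, -1.0]]
force: [0.1, 0.3, -0.3]
width: 0.0427
grip_force: 139.0
```

Emit:
move_arm([
  {"tx": 0, "ty": 0.002, "tz": 0, "turn": 0, "gripper": -1},
  {"tx": 0, "ty": 0.002, "tz": 0, "turn": 0, "gripper": -1},
  {"tx": 0, "ty": 0.003, "tz": -0.001, "turn": 0, "gripper": -1},
  {"tx": 0, "ty": 0.003, "tz": -0.001, "turn": 0, "gripper": -1},
  {"tx": 0, "ty": 0, "tz": 0, "turn": 0, "gripper": -1},
])

```text
time: 15.13
eef_pos: [0.5275, -0.092, 0.0557]
tcp_rot: [[-0.119, 0.993, 0.003], [0.993, 0.119, -0.007], [-0.007, 0.002, -1.0]]
force: [-1.9, -39.5, 2.0]
width: 0.0425
grip_force: 139.7
```

Emit:
move_arm([
  {"tx": 0, "ty": 0.002, "tz": -0.001, "turn": 0, "gripper": -1},
  {"tx": 0, "ty": 0.002, "tz": -0.001, "turn": 0, "gripper": -1},
  {"tx": 0, "ty": 0.002, "tz": -0.001, "turn": 0, "gripper": -1},
  {"tx": 0, "ty": 0, "tz": 0, "turn": 0, "gripper": -1},
])

```text
time: 15.47
eef_pos: [0.5294, -0.091, 0.0536]
tcp_rot: [[-0.115, 0.993, 0.008], [0.993, 0.115, -0.012], [-0.013, 0.007, -1.0]]
force: [5.9, -67.6, 5.0]
width: 0.0427
grip_force: 141.7
```

Emit:
move_arm([
  {"tx": 0, "ty": 0.002, "tz": -0.001, "turn": 0, "gripper": -1},
  {"tx": 0, "ty": 0.001, "tz": -0.001, "turn": 0, "gripper": -1},
  {"tx": 0, "ty": 0, "tz": 0, "turn": 0, "gripper": -1},
])

```text
time: 15.72
eef_pos: [0.53, -0.0904, 0.0524]
tcp_rot: [[-0.113, 0.994, 0.01], [0.993, 0.113, -0.014], [-0.015, 0.008, -1.0]]
force: [2.9, -80.2, 20.2]
width: 0.0423
grip_force: 145.0
```

Emit:
move_arm([
  {"tx": 0, "ty": -0.01, "tz": 0, "turn": 0, "gripper": -1},
  {"tx": -0.001, "ty": -0.008, "tz": 0, "turn": 0, "gripper": -1},
  {"tx": 0, "ty": 0, "tz": 0.03, "turn": 0, "gripper": -1},
  {"tx": 0, "ty": 0, "tz": 0.03, "turn": 0, "gripper": -1},
  {"tx": 0, "ty": 0, "tz": 0.035, "turn": 0, "gripper": -1},
  {"tx": 0, "ty": 0, "tz": 0.02, "turn": 0, "gripper": -1},
  {"tx": 0, "ty": 0, "tz": 0, "turn": 0, "gripper": -1},
])

```text
time: 16.3
eef_pos: [0.5283, -0.0942, 0.1685]
tcp_rot: [[-0.125, 0.992, 0.006], [0.992, 0.125, 0.001], [0.0, 0.006, -1.0]]
force: [0.8, -0.6, -1.1]
width: 0.0427
grip_force: 141.8
```

```bash
cat > endf.py <<'E'
from h import *
o=observe(); im,d,c=grab('wrist'); P,u,v=cloud(d,c); R=np.array(o['tcp_rot']); q=(P-o['eef_pos'])@R; q[:,2]*=-1
hsv=cv2.cvtColor(im,cv2.COLOR_RGB2HSV)[v,u].astype(int)
k=(abs(q[:,1])>.013)&(abs(q[:,1])<.019)&(q[:,0]>-.02)&(q[:,0]<.06)&(q[:,2]>.02)&(q[:,2]<.075)
a=q[k][:,[0,2]]
vx,vy,x0,y0=cv2.fitLine((a*1000).astype(np.float32),cv2.DIST_HUBER,0,.5,.01).ravel()
r=abs((a[:,0]*1000-x0)*vy-(a[:,1]*1000-y0)*vx)<1.5
vx,vy,x0,y0=cv2.fitLine((a[r]*1000).astype(np.float32),cv2.DIST_HUBER,0,.5,.01).ravel()
t=np.array([-abs(vx),abs(vy)]); l=(a[r]*1000)@t
lo,hi=np.percentile(l,[1,99]); p=np.array([x0,y0]); p-=t*(p@t)
print('phi',np.degrees(np.arctan2(abs(vx),abs(vy))).round(1),'n',r.sum(),len(r),'low corner',(p+t*lo).round(1),'high seen',(p+t*hi).round(1))
ph=np.arctan2(abs(vx),abs(vy)); cc=p+t*(lo+22)-32*np.array([np.cos(ph),np.sin(ph)])
print('centre rel tool',cc.round(1),'A low corner',(p+t*lo-64*np.array([np.cos(ph),np.sin(ph)])).round(1), o['eef_pos'],o['grip_force'])
E
python3 endf.py
```

```text
phi 60.6 n 5304 5424 low corner [38.8 36. ] high seen [ 1.  57.3]
centre rel tool [ 4.  18.9] A low corner [  7.4 -19.8] [ 0.52827282 -0.09424666  0.16853618] 141.8045888096094
```

Tilt is now 60.6°. The spacer's middle lies 3.4 mm past the lower edge on the upright side, so set edge-down on the green pad and released it will tip upright. Going there.

Emit:
move_arm([
  {"tx": 0.0046, "ty": 0.036, "tz": 0, "turn": 0, "gripper": -1},
  {"tx": 0.0046, "ty": 0.036, "tz": 0, "turn": 0, "gripper": -1},
  {"tx": 0.0046, "ty": 0.036, "tz": 0, "turn": 0, "gripper": -1},
  {"tx": 0.0046, "ty": 0.036, "tz": 0, "turn": 0, "gripper": -1},
  {"tx": 0.0046, "ty": 0.036, "tz": 0, "turn": 0, "gripper": -1},
  {"tx": 0.0046, "ty": 0.036, "tz": 0, "turn": 0, "gripper": -1},
  {"tx": 0.0046, "ty": 0.036, "tz": 0, "turn": 0, "gripper": -1},
  {"tx": 0.0046, "ty": 0.036, "tz": 0, "turn": 0, "gripper": -1},
  {"tx": 0, "ty": 0, "tz": -0.03, "turn": 0, "gripper": -1},
  {"tx": 0, "ty": 0, "tz": -0.03, "turn": 0, "gripper": -1},
  {"tx": 0, "ty": 0, "tz": -0.03, "turn": 0, "gripper": -1},
  {"tx": 0, "ty": 0, "tz": 0, "turn": 0, "gripper": -1},
])

```text
time: 17.35
eef_pos: [0.5589, 0.1928, 0.0682]
tcp_rot: [[-0.126, 0.992, -0.008], [0.992, 0.126, -0.004], [-0.003, -0.009, -1.0]]
force: [-1.8, -1.1, -2.3]
width: 0.0423
grip_force: 141.9
```

```bash
python3 endf.py
```

```text
phi 60.5 n 5287 5430 low corner [38.8 36. ] high seen [ 1.  57.3]
centre rel tool [ 3.9 18.9] A low corner [  7.3 -19.7] [0.55889474 0.19283432 0.06819822] 141.90482759848237
```

Emit:
move_arm([
  {"tx": 0, "ty": 0.001, "tz": 0, "turn": 0, "gripper": -1},
  {"tx": 0, "ty": 0, "tz": -0.006, "turn": 0, "gripper": -1},
  {"tx": 0, "ty": 0, "tz": -0.006, "turn": 0, "gripper": -1},
  {"tx": 0, "ty": 0, "tz": 0, "turn": 0, "gripper": -1},
  {"tx": 0, "ty": 0, "tz": 0, "turn": 0, "gripper": -1},
])

```text
time: 17.82
eef_pos: [0.563, 0.1945, 0.0627]
tcp_rot: [[-0.124, 0.992, 0.0], [0.992, 0.124, 0.0], [0.0, 0.0, -1.0]]
force: [0.2, -0.1, -1.5]
width: 0.0424
grip_force: 141.9
```

Emit:
move_arm([
  {"tx": 0, "ty": 0, "tz": -0.006, "turn": 0, "gripper": -1},
  {"tx": 0, "ty": 0, "tz": -0.004, "turn": 0, "gripper": -1},
  {"tx": 0, "ty": 0, "tz": -0.0025, "turn": 0, "gripper": -1},
  {"tx": 0, "ty": 0, "tz": 0, "turn": 0, "gripper": -1},
  {"tx": 0, "ty": 0, "tz": 0, "turn": 0, "gripper": -1},
])

```text
time: 18.23
eef_pos: [0.5628, 0.1945, 0.0497]
tcp_rot: [[-0.124, 0.992, -0.0], [0.992, 0.124, 0.0], [0.0, -0.0, -1.0]]
force: [-1.6, -0.4, 2.9]
width: 0.0424
grip_force: 143.0
```

It touches the pad (2.9 N), so I release.

Emit:
move_arm([
  {"tx": 0, "ty": 0, "tz": 0, "turn": 0, "gripper": 1},
  {"tx": 0, "ty": 0, "tz": 0, "turn": 0, "gripper": 1},
  {"tx": 0, "ty": 0, "tz": 0, "turn": 0, "gripper": 1},
  {"tx": 0, "ty": 0, "tz": 0, "turn": 0, "gripper": 1},
  {"tx": 0, "ty": 0, "tz": 0, "turn": 0, "gripper": 1},
  {"tx": 0, "ty": 0, "tz": 0, "turn": 0, "gripper": 1},
  {"tx": 0, "ty": 0, "tz": 0, "turn": 0, "gripper": 1},
  {"tx": 0, "ty": 0, "tz": 0, "turn": 0, "gripper": 1},
])

```text
time: 18.9
eef_pos: [0.5629, 0.1945, 0.0498]
tcp_rot: [[-0.124, 0.992, -0.0], [0.992, 0.124, 0.0], [0.0, -0.0, -1.0]]
force: [-0.5, -0.8, -1.0]
width: 0.0851
grip_force: 0.0
```

```bash
python3 w.py w9 .48 .66 .08 .28 .085 .099
python3 - <<'E'
from h import *
im,d,c=grab('wrist'); g,d2,c2=grab('scene')
s=cv2.resize(g[180:280,270:390],(480,400)); w=cv2.resize(im,(320,240)); w=cv2.copyMakeBorder(w,0,160,0,0,cv2.BORDER_CONSTANT)
save('c10',np.hstack([s,w]))
E
```

```text
18.9 [0.5629 0.1945 0.0498] yaw y 7.14 F [-0.5 -0.8 -1. ] 0.08508962481210751 [-0.76  0.54  0.42  1.94 -0.32  0.73 -0.03]
12205
[563.7 186.8] [113.6  38.7] 7.1 [0.56313457 0.19297021 0.09261793] uv 106 458 270 370
```

View pics/c10.png

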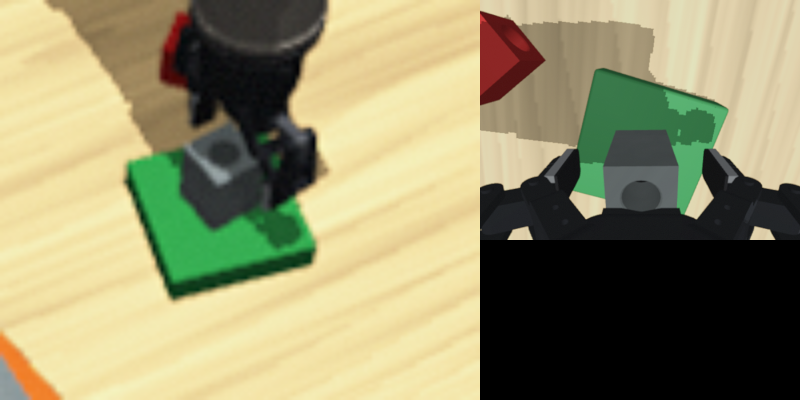

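The spacer stands upright on the green pad with the hole up: left view, hole at (225,150). I measure its centre for a centred regrip.

Run:
```python
from h import *
o=observe(); R=np.array(o['tcp_rot']); e=np.array(o['eef_pos'])
for n in ('wrist','scene','top'):
    im,d,c=grab(n); P,u,v=cloud(d,c); q=(P-e)@R; q[:,2]*=-1
    hsv=cv2.cvtColor(im,cv2.COLOR_RGB2HSV)[v,u].astype(int)
    k=(abs(q[:,1])<.028)&(abs(q[:,0])<.06)&(abs(P[:,2]-.0935)<.004)
    if k.sum()>20: print(n,k.sum(),'toolx',(np.percentile(q[k,0],[1,99])*1000).round(1),'tooly',(np.percentile(q[k,1],[1,99])*1000).round(1),'z',P[k,2].mean().round(4))
    k=(abs(q[:,1])<.015)&(q[:,0]>-.005)&(q[:,0]<.04)&(P[:,2]>.04)&(P[:,2]<.085)&(hsv[:,1]<60)
    if k.sum()>20: print('  +face toolx',(np.percentile(q[k,0],[5,50,95])*1000).round(1),k.sum(),'slope',np.polyfit(q[k,2],q[k,0],1)[0].round(3),'yaw',np.degrees(np.arctan(np.polyfit(q[k,1],q[k,0],1)[0])).round(1))
```

```text
wrist 7845 toolx [-24.8   8.6] tooly [-21.7  21.5] z 0.0936
  +face toolx [7.8 8.2 8.7] 3258 slope -0.002 yaw 0.6
scene 127 toolx [-35.5   8.8] tooly [-20.3  25.2] z 0.0934
```

Emit:
move_arm([
  {"tx": 0.001, "ty": -0.007, "tz": 0.005, "turn": 0, "gripper": 1},
  {"tx": 0.0007, "ty": -0.0064, "tz": 0.006, "turn": 0, "gripper": 1},
  {"tx": 0, "ty": 0, "tz": 0, "turn": 0, "gripper": 1},
  {"tx": 0, "ty": 0, "tz": 0, "turn": 0, "gripper": 1},
  {"tx": 0, "ty": 0, "tz": 0, "turn": 0, "gripper": -1},
  {"tx": 0, "ty": 0, "tz": 0, "turn": 0, "gripper": -1},
  {"tx": 0, "ty": 0, "tz": 0, "turn": 0, "gripper": -1},
  {"tx": 0, "ty": 0, "tz": 0, "turn": 0, "gripper": -1},
  {"tx": 0, "ty": 0, "tz": 0, "turn": 0, "gripper": -1},
  {"tx": 0, "ty": 0, "tz": 0, "turn": 0, "gripper": -1},
  {"tx": 0, "ty": 0, "tz": 0, "turn": 0, "gripper": -1},
  {"tx": 0, "ty": 0, "tz": 0, "turn": 0, "gripper": -1},
])

```text
time: 20.2
eef_pos: [0.5647, 0.1813, 0.0609]
tcp_rot: [[-0.125, 0.992, 0.0], [0.992, 0.125, 0.0], [0.0, 0.0, -1.0]]
force: [-1.2, 1.1, 4.4]
width: 0.0428
grip_force: 61.5
```

Emit:
move_arm([
  {"tx": 0, "ty": 0, "tz": 0.01, "turn": 0, "gripper": -1},
  {"tx": 0, "ty": 0, "tz": 0.02, "turn": 0, "gripper": -1},
  {"tx": 0, "ty": 0, "tz": 0.03, "turn": 0, "gripper": -1},
  {"tx": 0, "ty": 0, "tz": 0.03, "turn": 0, "gripper": -1},
  {"tx": 0, "ty": 0, "tz": 0.03, "turn": 0, "gripper": -1},
  {"tx": 0, "ty": 0, "tz": 0.02, "turn": 0, "gripper": -1},
  {"tx": 0, "ty": 0, "tz": 0, "turn": 0, "gripper": -1},
  {"tx": 0, "ty": 0, "tz": 0, "turn": 0, "gripper": -1},
  {"tx": 0, "ty": 0, "tz": 0, "turn": 0, "gripper": -1},
  {"tx": 0, "ty": 0, "tz": 0, "turn": 0, "gripper": -1},
])

```text
time: 21.03
eef_pos: [0.5639, 0.1809, 0.1997]
tcp_rot: [[-0.124, 0.992, -0.002], [0.992, 0.124, -0.001], [-0.001, -0.002, -1.0]]
force: [-0.1, 0.2, -1.5]
width: 0.0431
grip_force: 61.3
```

Run:
```python
from h import *
o=observe(); R=np.array(o['tcp_rot']); e=np.array(o['eef_pos']); print(o['time'],e,o['width'],np.round(o['dq'],3))
for n in('wrist','scene'):
    im,d,c=grab(n); P,u,v=cloud(d,c); q=(P-e)@R; q[:,2]*=-1
    hsv=cv2.cvtColor(im,cv2.COLOR_RGB2HSV)[v,u].astype(int)
    k=(abs(q[:,1])<.015)&(q[:,0]>.01)&(q[:,0]<.04)&(q[:,2]>-.028)&(q[:,2]<.026)&(hsv[:,1]<60)
    if k.sum()>20: print(n,'+face toolx',(np.percentile(q[k,0],[5,50,95])*1000).round(1),k.sum(),'slope',np.polyfit(q[k,2],q[k,0],1)[0].round(3),'ztop',)
    k=(abs(q[:,1])<.02)&(abs(q[:,0])<.02)&(q[:,2]>.02)&(q[:,2]<.05)
    if k.sum()>5: print('  top z', np.percentile(P[k,2],[5,50,95]),k.sum())
    for x,y in((.664,-.069),):
        k=(abs(P[:,0]-x)<.03)&(abs(P[:,1]-y)<.03)&(P[:,2]>.066)&(P[:,2]<.09)
        if k.sum(): print('  other spacer',k.sum(),P[k].mean(0).round(3))
```

```text
21.0333 [0.56386236 0.18085119 0.1996551 ] 0.043077149126180936 [ 0.002  0.003 -0.    -0.001 -0.001  0.    -0.   ]
wrist +face toolx [21.2 21.5 21.8] 2531 slope -0.001 ztop
  top z [0.22464858 0.23262998 0.23364253] 8863
  top z [0.22290972 0.2324236  0.24376788] 105
  other spacer 333 [ 0.666 -0.069  0.075]
```

The spacer is held upright, with its top at 0.233 m and so its middle at about 0.20 m. It is still and hole-up, and the other spacer hasn't moved.

```bash
python3 -c "
from plant import workorder
print(workorder.hand_in())"
```

```text
the job is handed in; nothing more can be done
None
```

The job is handed in: the right pin showed that the +y end has the deep hole, and the spacer is held upright and still, hole up, its middle about 0.20 m above the table; while being tilted on the stand it reached the palm and the wrist force peaked near 100 N (limit 120 N), so I can't rule out that the gripper body pressed on it with over 40 N.

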